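Reverse the ratchet and clamp the capsule tray

ROBOT

A 7-joint arm with a two-finger parallel gripper is mounted at the origin on the work surface. World frame = base frame: x ahead of the robot, y to its left, z up, the work surface at z = 0. Lengths are in m, angles in rad, forces in N, time in s.
With the tool pointing down it reaches from about 0.4 to 0.875 m from the base axis. Payload 6.5 kg.
Tool frame: the origin (TCP) lies between the finger pads; the fingertips stand 22 mm ahead of it and the grasp point (between the pads) lies 3 mm ahead of it; x points along the fingers, z is the direction in which the jaws open and shut, and the axes are right-handed (so a half turn about x gives the same grasp; the last joint's range is limited). The gripper opens to 88 mm and grips with 3 to 60 N. Pads are 18 mm wide; open, the fingers measure 123 mm over their backs; the gripper's body (75 mm by 187 mm) begins 45 mm behind the grasp point.
Start: joints at [-1.416, 0.536, -0.004, 1.538, 0.003, 1.067, -0.071], TCP at [0.142, 0.634, 0.261] pointing down, gripper open.
Joint ranges: [-2.7, 2.7], [-0.37, 2.16], [-1.27, 1.26], [0.24, 2.4], [-1.31, 4.45], [0.19, 1.91], [-2.76, 2.76]. Speed limits (rad/s): [2.39, 2.39, 3.14, 3.14, 3.14, 3.14, 3.14].

INTERFACE

Orientations are given as [roll, pitch, yaw] about the fixed x, y, z axes, in that order (R = Rz(yaw) Ry(pitch) Rx(roll)).
In Python, from plant import r gives the robot as it stands.
- The arm moves only by the tool arm_command, never from a script. Its argument "increments" is a list of rows, each a list of 6 numbers: the shift along the tool's x, y, z in m, then the turn, a rotation vector about the tool's x, y, z in rad. A call has 1 to 12 rows; each row shifts and turns the commanded pose from where the row before left it, along the tool's axes as they then stand; what a row does not reach is not made up. A row lasts 1/10 s, in which the tool goes at most 50 mm and 8.59 degrees, less where a joint would pass 70% of its speed; a pose out of reach is approached as far as the arm can. A call with a gripper value outside its range is refused whole. "fingers" is the closure, from 0 (fully open) to 1 (shut), set as the call begins (left out, the last holds). The fingers move at their own pace and stop on an object; "newtons" is the grip in N (left out, the last holds). Time passes only in rows, so rows that do not move let the fingers close. It gives the time, the measured TCP pose, the force and the opening at its end, in the units of the state.
- r.observe(): the state, without advancing time (a new reading comes with each control period).
- r.get_image(name): name is "side" or "top"; returns the picture (420x560x3 uint8, red, green, blue); there is no depth.
- r.camera_model(name): a dict with "mtx" (3x3 intrinsics, pixels), "origin" and "rotation" of the camera in the world. Camera axes: x right, y up, looking along -z (the intrinsics and any distortion apply to the point x, -y, -z); pixel columns grow to the right and rows downward; lengths in m; the calibration is good to about 2 mm. A picture is of the moment at which its call begins. camera_model takes no time and is no camera call.
- r.job_done(): hands the job in, once; it reports no verdict.
The state is a dict: "time_s": time; "joints": joint angles; "dq": joint speeds; "joint_torque": joint torques, N m; "tcp_pos": TCP position; "tool_rot": TCP orientation; "force": force on the tool from outside, world axes, zero at the start; "moment": the same for the moment, N m; "grip_width": finger opening in m.
Only numpy, scipy, OpenCV 4.12 (cv2) and the standard library are available. Lean on these libraries where they do the work, as an engineer would, in place of code of your own. Each camera call takes 0.05 s, during which the arm holds its last target. There are 200 camera calls.

TASK

Clamp the perforated capsule tray in the filling machine with the screw clamp above it. The clamp's ratchet handle was last used to slacken the screw, so first flip its small reversing lever over to the tightening side (clockwise from above), then work the handle to and fro until the pressing plate bears on the tray and the screw is properly tight, about 7 N of push at the middle of the rubber grip and certainly less than 9 N. Leave the lever on the tightening side, let go of the handle, and leave the other things on the bench where they stand.

Things in the scene. Friction and masses are not known exactly. Their poses are not given: they have to be found in the camera images.
- machine: capsule-filling machine, fixed: steel casing 172 (x) x 236 (y), top 87 above the bench, base plate 210 x 270; posts (18 dia, 215 high) 100 left and right of the middle carry a crossbar 46 x 236 (150 to 175 above the bench) through which the vertical clamp screw passes. Origin: centre of underside, on the screw axis; x from the operator's side (front) to the back, z up; yaw up to 0.3 rad
- capsule_tray: loose aluminium tray 122 x 152 x 14 with 63 small holes, in its nest on the casing; origin: centre of its underside (its top is 101 above the bench)
- pressing_plate: steel plate 85 x 115 x 10 under the crossbar; origin: centre of its underside. Moves only up and down: the screw lowers it 1.5 mm per rad clockwise (from above). It starts 2.2 to 4.3 mm above the tray, so 1.5 to 2.9 rad of screw turning before it bears; 250 N is reached 0.2 to 0.3 rad later. 80 to 450 N is a proper clamp, more crushes the tray. The screw holds where it is left up to 300 N, from more it eases back to that
- ratchet_handle (a joint): swing of the ratchet handle about the screw axis, rad: 0 = along the machine's -x (to the operator), + = counterclockwise from above, range -1.3 to 1.3 (posts); stays where left. It turns the screw in the driving direction and clicks back freely in the other; one tooth is 0.42 rad: swing back further than that, and up to 0.42 rad of the next driving swing can be idle
- handle_grip (a point): middle of the round black rubber grip of the ratchet handle, on its axis, 125 from the screw axis, 196 above the bench; the grip is 24 dia, 80 long, with free space below. Site x points outward along the handle, y to its counterclockwise side, z up
- clamp_axis (a point): point on the screw axis, 196 above the bench, inside the round ratchet head (58 dia, top 208 above the bench); axes as handle_grip. Clockwise push needed at handle_grip with the lever on the tightening side: screw loose, steady 4 N (thread friction); plate bearing with 80 N: 5 N; 250 N: 7 N; 420 N: 9 N. These hold in slow motion; at rest the push can sink. Swinging back takes 1.5 to 3 N
- pawl_lever (a joint): reversing lever on top of the ratchet head, rad about the vertical, relative to the handle: positive = loosening side (start, +0.36, or down to +0.09 while its pawl rests on a tooth), negative = tightening side (-0.36 to -0.09). A spring snaps it over centre and holds it on either side; it flicks a little as teeth click by. The handle drives the screw in the direction to which the lever's tab leans
- lever_tip (a point): top centre of the upright dark steel tab, 11 x 11 x 20 tall, at the end of the reversing lever; top 229 above the bench. The lever pivots on the handle's centre line 32 from the screw axis, the tab is 32 from the pivot and starts 3 to 11 to the counterclockwise side. Push it clockwise to 11 on the other side to flip it: about 2 N, past its stop the whole handle swings along
- powder_jar: bystander, white tub with a red lid, 72 dia x 85 tall (mm); origin at the centre of its underside; leave it where it stands
- amber_bottle: bystander, brown glass bottle with a black cap, 48 dia x 100 tall (mm); origin at the centre of its underside; leave it where it stands
- pill_bottle: bystander, white pill bottle with a white cap, 36 dia x 55 tall (mm); origin at the centre of its underside; leave it where it stands
- small_vial: bystander, small white tub with a red lid, 30 dia x 50 tall (mm); origin at the centre of its underside; leave it where it stands
- mortar: bystander, white porcelain mortar bowl, 100 dia x 55 tall (mm); origin at the centre of its underside; leave it where it stands
- spatula: bystander, spatula with a black handle, lying, 170 long (mm); origin at the centre of its underside; leave it where it stands
- cup: bystander, white plastic cup, 64 dia x 75 tall (mm); origin at the centre of its underside; leave it where it stands
Not all that is in view belongs to the job. Several things have the shape of the capsule_tray; the one meant has the colours described above.

How it is judged:
On the way, in this order (a step that is already met when the one before it is completed fails the run):
1. the reversing lever is flipped over to the tightening side (value of joint pawl_lever below -0.06 rad), for 0.2 s.
2. the screw is tight: the pressing plate bears on the tray with 80 N or more (contact force between pressing_plate and capsule_tray above 80 N), for 0.3 s.
At the end, for the whole second after the job is handed in: The pressing plate bears on the tray with 80 to 450 N, the reversing lever lies on the tightening side (below -0.06 rad), tray and handle are at rest and the handle is let go (contact force between pressing_plate and capsule_tray between 80 and 450 N and value of joint pawl_lever below -0.06 rad and linear speed of capsule_tray below 0.01 m/s and velocity of joint ratchet_handle between -0.05 and 0.05 rad/s); the robot touches nothing.
It fails at once if the screw is overtightened: more than 450 N on the tray (contact force between pressing_plate and capsule_tray above 450 N).
It fails at once if a bystander is moved by more than 30 mm (distance of any of powder_jar, amber_bottle, pill_bottle, small_vial, mortar, spatula, cup from where it was at the start of the episode above 0.03 m).
It also fails if it takes over 64 s, if anything falls off the work surface, if the arm or the gripper's body presses on something with over 40 N, if the wrist force passes 120 N, or if a joint passes its speed limit or range.

## Working session

There is one attempt and no reset: what is moved stays moved. The work goes in short steps, Python scripts to look and compute and a tool call to move; the robot and the scene stay as the last step left them, time stands still between calls to the robot, and variables do not carry over. Pictures are saved under pics/ and viewed, about 8 in all and at most 12, crops included, and the job is handed in when it is done.

Besides the shell and the picture viewer there is one more tool, called after "Call:" as name(argument=value, ...) on one line, values as JSON. arm_command: Moves the arm, as the interface text tells. Its arguments: {"type":"object","properties":{"increments":{"type":"array"},"fingers":{"type":"number"},"newtons":{"type":"number"}},"required":["increments"]}

```bash
mkdir -p pics; cat > h.py <<'E'
import numpy as np, cv2
from plant import r
def ray(name,u,v):
    c=r.camera_model(name); K=np.array(c["mtx"]); d=c.get("dist") if hasattr(c,'get') else None
    p=np.linalg.solve(K,[u,v,1.]); d=np.array(c["rotation"])@np.array([p[0],-p[1],-p[2]])
    return np.array(c["origin"]),d
def onz(name,u,v,z):
    o,d=ray(name,u,v); return o+d*(z-o[2])/d[2]
def proj(name,P):
    c=r.camera_model(name); q=np.array(c["rotation"]).T@(np.array(P)-np.array(c["origin"]))
    w=np.array(c["mtx"])@np.array([q[0],-q[1],-q[2]]); return w[:2]/w[2]
def snap(name,f):
    im=r.get_image(name); cv2.imwrite("pics/"+f,im[:,:,::-1]); return im
E
python3 - <<'E'
from h import *
a=snap("top","t0.png");b=snap("side","s0.png")
cv2.imwrite("pics/both0.png",cv2.resize(np.vstack([a,b]),None,fx=.7,fy=.7)[:,:,::-1])
for n in("top","side"):print(r.camera_model(n))
print(r.observe())
E
```

```text
{'mtx': array([[526.57835982,   0.        , 276.9260476 ],
       [  0.        , 526.57835982, 205.94502478],
       [  0.        ,   0.        ,   1.        ]]), 'origin': array([0.41629658, 0.0045829 , 1.54941624]), 'rotation': array([ 0.04715006,  0.01051277, -1.59956131])}
{'mtx': array([[379.78842336,   0.        , 281.41475954],
       [  0.        , 379.78842336, 209.02736694],
       [  0.        ,   0.        ,   1.        ]]), 'origin': array([0.29694649, 0.56188344, 0.86475822]), 'rotation': array([ 6.92608738e-01, -1.47524782e-03, -2.78709590e+00])}
{'time_s': 0.1, 'joints': array([-1.41617713,  0.53709307, -0.00441732,  1.53873531,  0.00259871,
        1.06730019, -0.07119864]), 'dq': array([-5.42643740e-04, -5.36430297e-04, -3.65622336e-04, -4.08500945e-05,
       -2.65840592e-04, -1.58451816e-03,  4.19640292e-04]), 'joint_torque': array([ 2.37732798e-03, -5.72086000e+01,  9.93613154e-01, -2.52233201e+01,
       -5.62687882e-02,  1.34838052e-02,  3.75572597e-05]), 'tcp_pos': array([0.14227992, 0.63372062, 0.25994035]), 'tool_rot': array([-3.06110658,  1.56926604, -1.7110754 ]), 'force': array([-0.33794717, -0.29557139,  0.44479443]), 'moment': array([0.04154264, 0.02719974, 0.01211213]), 'grip_width': 0.08846771615869602}
```

View pics/t0.png

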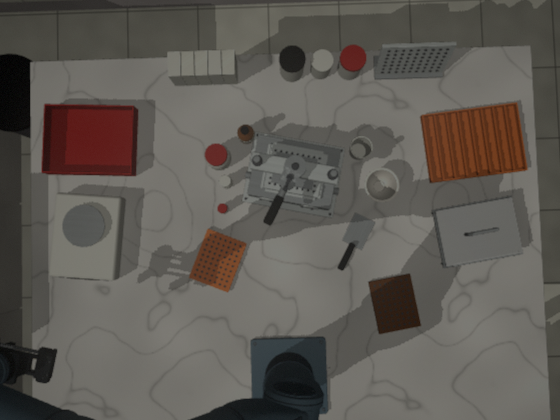

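View pics/s0.png

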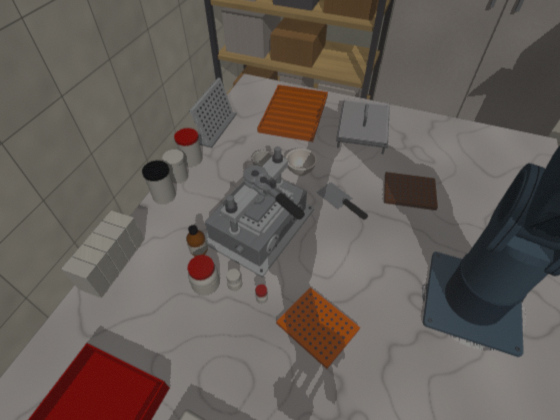

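The top view shows the machine near (297,172), posts near (257,160) and (333,174), and the grip near (274,210). The side view has the grip at (290,205). The camera rotations are rpy, so I'll fix the helper, then view enlarged crops.

```bash
sed -i 's/^from plant/from scipy.spatial.transform import Rotation as Ro\nfrom plant/; s/np.array(c\["rotation"\])/Ro.from_euler("xyz",c["rotation"]).as_matrix()/' h.py
python3 - <<'E'
from h import *
a=cv2.imread("pics/t0.png")[120:235,230:355];b=cv2.imread("pics/s0.png")[140:270,200:320]
a=cv2.resize(a,(480,442),interpolation=cv2.INTER_CUBIC)
b=cv2.resize(b,(320,347),interpolation=cv2.INTER_CUBIC)
o=np.zeros((442,800,3),np.uint8);o[:,:480]=a;o[:347,480:]=b
cv2.imwrite("pics/c0.png",cv2.convertScaleAbs(o,alpha=1.5))
L=onz("top",257,160,.215);R=onz("top",333,174,.215);print(L,R,(L+R)/2)
print(onz("top",274,210,.196), proj("top",[0,0,0]))
E
```

```text
[0.5983048  0.06418796 0.215     ] [ 0.55671766 -0.12800222  0.215     ] [ 0.57751123 -0.03190713  0.215     ]
[0.47032572 0.02479347 0.196     ] [288.24515941 374.32636884]
```

View pics/c0.png

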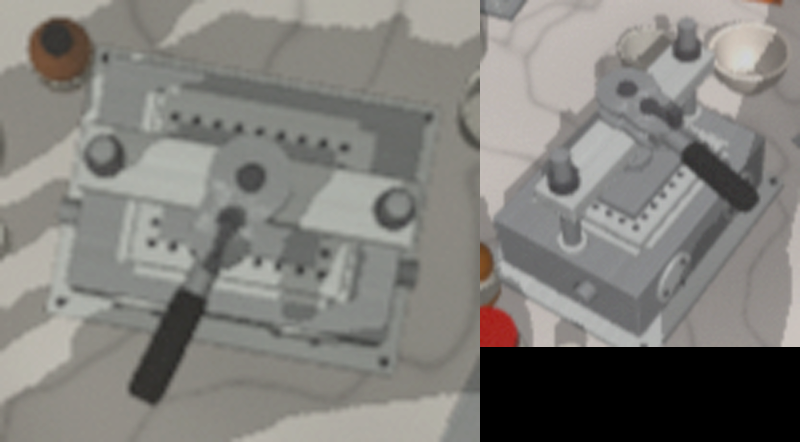

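In the crop the screw cap is at (250,178), the lever pivot is at (232,215), and the grip runs from about (195,290) to (145,395). The orange perforated sheet on the bench is a decoy. Next I'll work out the geometry.

```bash
cat >> h.py <<'E'
def geo(im=None):
    a=im[:,:,::-1] if im is not None else cv2.imread("pics/t0.png")
    A=onz("top",230+250/3.84,120+178/3.84,.208)
    s=a[160:240,240:330]
    return A
def tool():
    o=r.observe(); return np.array(o["tcp_pos"]),Ro.from_euler("xyz",o["tool_rot"]),o
def st(A):
    """tcp in handle polar: radius, theta-world of tcp, height, force radial/cw"""
    p,R,o=tool(); d=p-A; ph=np.arctan2(d[1],d[0]); u=np.array([np.cos(ph),np.sin(ph),0]); cw=np.array([u[1],-u[0],0])
    f=np.array(o["force"]); y=R.as_matrix()[:,1]
    print("t",round(o["time_s"],2),"r",np.hypot(*d[:2]).round(4),"ph",ph.round(3),"toolyaw",np.arctan2(y[1],y[0]).round(3),"z",p[2].round(4),"f_rad",(f@u).round(2),"f_cw",(f@cw).round(2),"fz",f[2].round(2),"w",round(o["grip_width"],4),"q",np.round(o["joints"],2))
E
python3 - <<'E'
from h import *
A=geo();print("A",A)
L=onz("top",257,160,.215);R=onz("top",333,174,.215);print("posts mid",(L+R)/2,"len",np.linalg.norm(L-R))
im=cv2.imread("pics/t0.png");s=im[185:235,250:305];m=(s.max(2)<50).astype(np.uint8)
n,l,stt,c=cv2.connectedComponentsWithStats(m);print(stt[1:],c[1:]+[250,185])
k=1+np.argmax(stt[1:,4]);ys,xs=np.where(l==k);pts=np.c_[xs,ys]+[250,185]
print(cv2.minAreaRect(pts.astype(np.float32)))
G=onz("top",*(c[k]+[250,185]),.200);print("G",G,np.hypot(*(G-A)[:2]),np.arctan2(*(G-A)[1::-1]))
p,Rt,o=tool();print(Rt.as_matrix().round(3))
# side triangulation of grip
b=cv2.imread("pics/s0.png")[185:225,265:310];m=(b.max(2)<50).astype(np.uint8)
n,l,stt,c2=cv2.connectedComponentsWithStats(m);k2=1+np.argmax(stt[1:,4]);print(stt[1:]);q=c2[k2]+[265,185]
o1,d1=ray("top",*(c[k]+[250,185]));o2,d2=ray("side",*q)
t=np.linalg.lstsq(np.c_[d1,-d2],o2-o1,rcond=None)[0];print(q,o1+d1*t[0],o2+d2*t[1])
E
```

```text
A [ 0.5799791  -0.03254967  0.208     ]
posts mid [ 0.57751123 -0.03190713  0.215     ] len 0.19663812767984978
[[ 35   0   3   3   5]
 [ 35   5   1   1   1]
 [ 14  10  20  30 254]] [[286.         185.8       ]
 [285.         190.        ]
 [273.22440945 209.5511811 ]]
((273.10003662109375, 209.30001831054688), (8.497057914733887, 29.96331024169922), 26.56505012512207)
G [0.47137569 0.02668965 0.2       ] 0.12370932189424898 2.6422381816534957
[[-0.    -0.976  0.219]
 [-0.002  0.219  0.976]
 [-1.    -0.    -0.002]]
[[  6   0   4   2   6]
 [ 11   8  28  26 312]]
[289.73717949 205.98397436] [0.47147528 0.02672962 0.19756   ] [0.47338985 0.02725327 0.19764673]
```

Call:
arm_command(increments=[[-0.002,-0.025,-0.029,0,0,0],[-0.002,-0.025,-0.029,0,0,0],[-0.002,-0.025,-0.029,0,0,0],[-0.002,-0.025,-0.029,0,0,0],[-0.002,-0.025,-0.029,0,0,0],[-0.002,-0.025,-0.029,0,0,0],[-0.002,-0.025,-0.029,0,0,0],[-0.002,-0.025,-0.029,0,0,0],[-0.002,-0.025,-0.029,0,0,0],[-0.002,-0.025,-0.029,0,0,0]], fingers=1, newtons=20)

```text
time_s: 1.1
tcp_pos: [0.3231, 0.2948, 0.2806]
tool_rot: [2.627, 1.57, -2.306]
force: [0.6, -0.5, 1.1]
grip_width: 0.0101
```

Call:
arm_command(increments=[[0,-0.025,-0.029,0,0,0],[0,-0.025,-0.029,0,0,0],[0,-0.025,-0.029,0,0,0],[0,-0.025,-0.029,0,0,0],[0,-0.025,-0.029,0,0,0],[0,-0.025,-0.029,0,0,0],[0,-0.025,-0.029,0,0,0],[0,-0.025,-0.029,0,0,0],[0,0,0,0.14,0,0],[0,0,0,0.14,0,0],[0,0,0,0,0,0]])

```text
time_s: 2.2
tcp_pos: [0.4669, 0.0261, 0.2804]
tool_rot: [2.466, 1.57, -2.749]
force: [0.5, -0.8, 0.3]
grip_width: 0.0007
```

```bash
cat >> h.py <<'E'
A0=np.array([.5795,-.0325,0])
def off(ph=2.642):
    """tcp in handle frame: out, cw ; remaining in tool frame easy"""
    p,R,o=tool();u=np.array([np.cos(ph),np.sin(ph),0]);cw=np.array([u[1],-u[0],0]);d=p-A0
    print("out",(d@u).round(4),"cw",(d@cw).round(4))
E
python3 -c "
from h import *
st(A0);off()"
```

```text
t 2.2 r 0.1269 ph 2.662 toolyaw 2.639 z 0.2804 f_rad -0.85 f_cw -0.45 fz 0.25 w 0.0007 q [-0.53  0.21  0.44  2.   -0.11  0.96  1.03]
out 0.1269 cw -0.0025
```

Call:
arm_command(increments=[[0,0,-0.02,0,0,0],[0,-0.03,-0.02,0,0,0],[0,-0.033,0,0,0,0],[0,0,0,0,0,0],[0,0,0,0,0,0]])

```text
time_s: 2.7
tcp_pos: [0.5024, -0.0399, 0.2805]
tool_rot: [2.36, 1.57, -2.852]
force: [-1.1, -0.4, -0.7]
grip_width: 0.0005
```

```bash
python3 -c "
from h import *
st(A0);off()
a=snap('top','t1.png')[120:235,230:355];b=snap('side','s1.png')[140:270,200:320]
a=cv2.resize(a,(480,442),interpolation=cv2.INTER_CUBIC)
b=cv2.resize(b,(320,347),interpolation=cv2.INTER_CUBIC)
o=np.zeros((442,800,3),np.uint8);o[:,:480]=a;o[:347,480:]=b
cv2.imwrite('pics/c1.png',cv2.convertScaleAbs(o[:,:,::-1],alpha=1.5))"
```

```text
t 2.7 r 0.0775 ph -3.046 toolyaw 2.642 z 0.2805 f_rad 1.15 f_cw -0.3 fz -0.74 w 0.0005 q [-0.41  0.28  0.48  1.92 -0.15  0.98  1.21]
out 0.0641 cw -0.0435
```

View pics/c1.png

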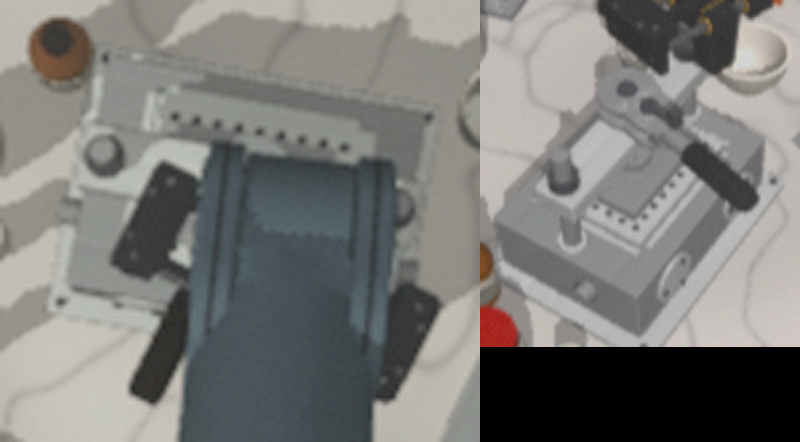

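The side crop shows the closed fingers (685,45) above and beyond the lever tab (672,113), with the handle unmoved. I'll go down and push clockwise.

Call:
arm_command(increments=[[0.02,0,0,0,0,0],[0.015,0,0,0,0,0],[0.006,0,0,0,0,0],[0,0,0,0,0,0],[0,0,0,0,0,0]])

```text
time_s: 3.3
tcp_pos: [0.5032, -0.0388, 0.2403]
tool_rot: [-0.715, 1.57, 0.356]
force: [0.1, -0.3, 0.9]
grip_width: 0.0007
```

Call:
arm_command(increments=[[0,0,0.005,0,0,0],[0,0,0.004,0,0,0],[0,0,0.004,0,0,0],[0,0,0.003,0,0,0],[0,0,0.003,0,0,0],[0,0,0,0,0,0]])

```text
time_s: 3.9
tcp_pos: [0.5125, -0.0218, 0.2397]
tool_rot: [-0.318, 1.571, 0.753]
force: [0.8, -0.1, 0.1]
grip_width: 0.0004
```

Call:
arm_command(increments=[[0,0,0.003,0,0,0],[0,0,0.003,0,0,0],[0,0,0.003,0,0,0],[0,0,0.003,0,0,0],[0,0,0,0,0,0]])

```text
time_s: 4.4
tcp_pos: [0.5184, -0.0112, 0.2398]
tool_rot: [-0.456, 1.57, 0.615]
force: [-0.4, -0.2, -0.2]
grip_width: 0.0006
```

```bash
python3 -c "
from h import *
st(A0);off()
b=snap('side','s2.png')[140:270,200:320]
b=cv2.resize(b,None,fx=4,fy=4,interpolation=cv2.INTER_CUBIC)
cv2.imwrite('pics/c2.png',cv2.convertScaleAbs(b[:,:,::-1],alpha=1.5))"
```

```text
t 4.4 r 0.0647 ph 2.807 toolyaw 2.642 z 0.2398 f_rad 0.33 f_cw -0.36 fz -0.22 w 0.0006 q [-0.43  0.36  0.45  1.93 -0.2   0.9   1.19]
out 0.0639 cw -0.0106
```

View pics/c2.png

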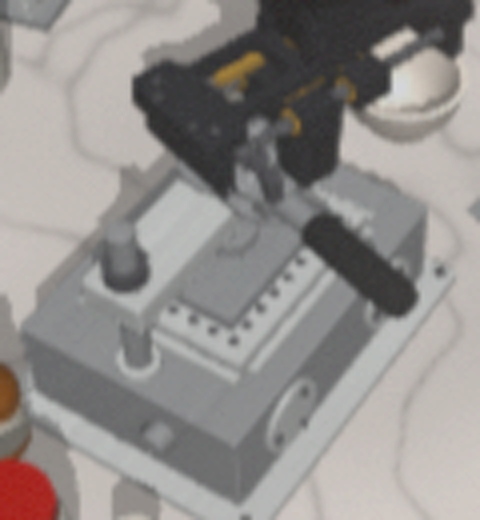

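The tab at (262,140) sits right in front of the fingers and shows no reaction force yet, so I'll push on gently.

Call:
arm_command(increments=[[0,0,0.002,0,0,0],[0,0,0.002,0,0,0]])

```text
time_s: 4.65
tcp_pos: [0.52, -0.0084, 0.2397]
tool_rot: [-2.892, 1.571, -1.823]
force: [-1.4, -1.5, -0.1]
grip_width: 0.0003
```

Call:
arm_command(increments=[[0,0,0.002,0,0,0],[0,0,0.002,0,0,0]])

```text
time_s: 4.85
tcp_pos: [0.5218, -0.0054, 0.2397]
tool_rot: [-2.95, 1.57, -1.881]
force: [-0.4, -2.6, -0.3]
grip_width: 0.0008
```

Call:
arm_command(increments=[[0,0,0.002,0,0,0],[0,0,0.001,0,0,0]])

```text
time_s: 5.05
tcp_pos: [0.5237, -0.0025, 0.2398]
tool_rot: [-1.936, 1.57, -0.866]
force: [0.3, -3.5, -0.4]
grip_width: 0.0004
```

```bash
python3 -c "
from h import *
st(A0);off()
b=snap('side','s3.png')[170:225,240:310]
b=cv2.resize(b,None,fx=8,fy=8,interpolation=cv2.INTER_CUBIC)
cv2.imwrite('pics/c3.png',cv2.convertScaleAbs(b[:,:,::-1],alpha=1.7))"
```

```text
t 5.05 r 0.0634 ph 2.649 toolyaw 2.64 z 0.2398 f_rad -1.95 f_cw -2.91 fz -0.42 w 0.0004 q [-0.44  0.37  0.45  1.91 -0.2   0.9   1.18]
out 0.0634 cw -0.0005
```

View pics/c3.png

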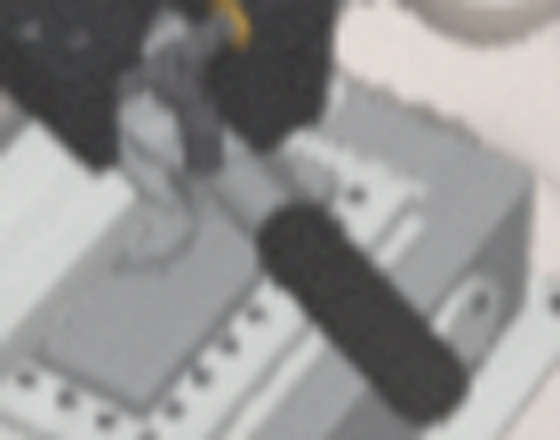

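Call:
arm_command(increments=[[0,0,0.0015,0,0,0],[0,0,0.0005,0,0,0]])

```text
time_s: 5.3
tcp_pos: [0.5244, -0.0016, 0.2397]
tool_rot: [-2.527, 1.569, -1.458]
force: [0.7, -6.8, -0.7]
grip_width: 0.0004
```

Call:
arm_command(increments=[[0,0,0.0015,0,0,0],[0,0,0.0005,0,0,0]])

```text
time_s: 5.5
tcp_pos: [0.5251, -0.0006, 0.2397]
tool_rot: [-2.756, 1.568, -1.687]
force: [0.4, -9.4, -0.1]
grip_width: 0.0008
```

```bash
python3 -c "
from h import *
st(A0);off()"
```

```text
t 5.5 r 0.063 ph 2.612 toolyaw 2.639 z 0.2397 f_rad -5.1 f_cw -7.91 fz -0.07 w 0.0008 q [-0.44  0.37  0.45  1.91 -0.2   0.9   1.17]
out 0.063 cw 0.0019
```

The reaction climbs to a hard 8 N with the tab pushed over, which is well beyond the 2 N flip, so the lever is at its stop. I'll back off, rise, open to about 48 mm and check before straddling the grip.

Call:
arm_command(increments=[[0,0,-0.01,0,0,0],[0,0,-0.018,0,0,0],[-0.03,0,0,0,0,0],[-0.025,0,0,0,0,0],[0,0.03,0.01,0,0,0],[0,0.033,0.016,0,0,0],[0,0,0,0,0,0],[0,0,0,0,0,0]], fingers=0.45)

```text
time_s: 6.3
tcp_pos: [0.4685, 0.03, 0.2949]
tool_rot: [0.307, 1.57, 1.379]
force: [-0.3, -1.4, 0.3]
grip_width: 0.0485
```

```bash
python3 -c "
from h import *
st(A0);off()
b=snap('side','s4.png')
s=b[185:225,265:310];m=(s.max(2)<50).astype(np.uint8)
n,l,q,c=cv2.connectedComponentsWithStats(m);print(q[1:],c[1:]+[265,185])
b=b[150:225,230:320]
b=cv2.resize(b,None,fx=7,fy=7,interpolation=cv2.INTER_CUBIC)
cv2.imwrite('pics/c4.png',cv2.convertScaleAbs(b[:,:,::-1],alpha=1.7))"
```

```text
t 6.3 r 0.1274 ph 2.629 toolyaw 2.642 z 0.2949 f_rad -0.48 f_cw -1.36 fz 0.28 w 0.0485 q [-0.55  0.19  0.45  1.98 -0.1   0.99  1.02]
out 0.1274 cw 0.0017
[[  0   0   8   6  39]
 [ 11   0  10   9  67]
 [  7  11  25  27 293]] [[268.84615385 187.02564103]
 [280.91044776 188.05970149]
 [284.07167235 208.93515358]]
```

View pics/c4.png

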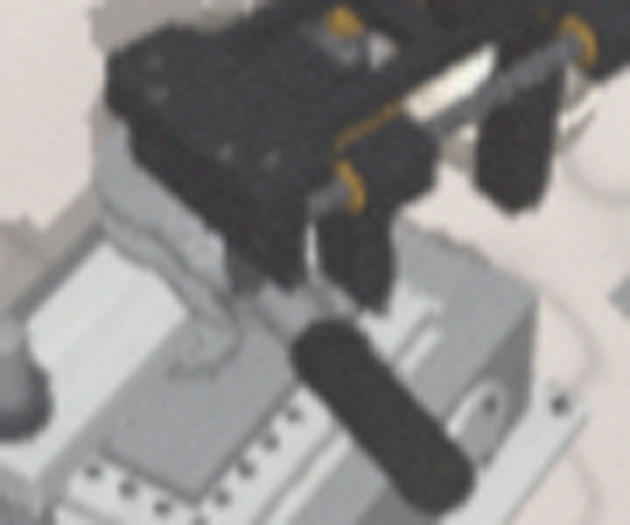

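The grip has swung clockwise a little and is fully visible in the crop, running from (320,340) to (440,490). I'll work out the shift.

```bash
python3 -c "
from h import *
g0=onz('side',289.74,205.98,.1976);g=onz('side',284.07,208.94,.1976);print(g0,g)
for x in(g0,g):
  d=x-A0;print(np.hypot(*d[:2]),np.arctan2(d[1],d[0]))
"
```

```text
[0.47340012 0.0272023  0.1976    ] [0.48258263 0.04004462 0.1976    ]
0.121743782284931 2.629052039011542
0.12106071830502431 2.49903920606864
```

Call:
arm_command(increments=[[0,-0.003,0.015,0,0,0],[0,0,0,0.13,0,0],[0.04,0,0,0,0,0],[0.03,0,0,0,0,0],[0.02,0,0,0,0,0],[0.008,0,0,0,0,0],[0,0,0,0,0,0]])

```text
time_s: 7.05
tcp_pos: [0.4791, 0.0414, 0.1959]
tool_rot: [2.704, 1.569, -2.64]
force: [0.0, -0.1, -0.7]
grip_width: 0.0481
```

```bash
python3 -c "
from h import *
st(A0);off(2.51)"
```

```text
t 7.05 r 0.1246 ph 2.507 toolyaw 2.51 z 0.1959 f_rad -0.08 f_cw -0.07 fz -0.7 w 0.0481 q [-0.53  0.36  0.42  2.05 -0.21  0.77  0.96]
out 0.1246 cw 0.0003
```

Call:
arm_command(increments=[[0,0,0,0,0,0],[0,0,0,0,0,0],[0,-0.0004,0.01,0.08,0,0],[0,-0.0004,0.01,0.08,0,0],[0,-0.0004,0.01,0.08,0,0],[0,-0.0004,0.01,0.08,0,0]], fingers=0.66)

```text
time_s: 7.65
tcp_pos: [0.5069, 0.0693, 0.1974]
tool_rot: [2.575, 1.57, -3.092]
force: [-2.6, -3.4, 1.5]
grip_width: 0.0299
```

```bash
python3 -c "
from h import *
st(A0)"
```

```text
t 7.65 r 0.1251 ph 2.19 toolyaw 2.187 z 0.1974 f_rad -1.23 f_cw -4.05 fz 1.46 w 0.0299 q [-0.61  0.42  0.49  1.98 -0.27  0.81  0.65]
```

A steady 4 N push means the screw is turning in the tightening direction.

Call:
arm_command(increments=[[0,-0.0004,0.01,0.08,0,0],[0,-0.0004,0.01,0.08,0,0],[0,-0.0004,0.01,0.08,0,0],[0,-0.0004,0.01,0.08,0,0],[0,-0.0004,0.01,0.08,0,0]])

```text
time_s: 8.15
tcp_pos: [0.5518, 0.0907, 0.1972]
tool_rot: [2.453, 1.568, 2.671]
force: [-4.6, 1.0, 1.5]
grip_width: 0.03
```

```bash
python3 -c "
from h import *
st(A0)"
```

```text
t 8.15 r 0.1263 ph 1.792 toolyaw 1.788 z 0.1972 f_rad 1.94 f_cw -4.23 fz 1.49 w 0.03 q [-0.67  0.52  0.57  1.86 -0.36  0.87  0.3 ]
```

Call:
arm_command(increments=[[0,-0.0008,-0.0146,-0.117,0,0],[0,-0.0008,-0.0146,-0.117,0,0],[0,-0.0008,-0.0146,-0.117,0,0],[0,-0.0008,-0.0146,-0.117,0,0],[0,-0.0008,-0.0146,-0.117,0,0],[0,-0.0008,-0.0146,-0.117,0,0],[0,-0.0008,-0.0146,-0.117,0,0],[0,-0.0008,-0.0146,-0.117,0,0],[0,-0.0008,-0.0146,-0.117,0,0]])

```text
time_s: 9.05
tcp_pos: [0.4609, 0.0049, 0.198]
tool_rot: [-0.969, 1.567, 0.309]
force: [4.3, 2.8, 0.1]
grip_width: 0.0303
```

```bash
python3 -c "
from h import *
st(A0)"
```

```text
t 9.05 r 0.1244 ph 2.836 toolyaw 2.849 z 0.198 f_rad -3.25 f_cw 3.96 fz 0.07 w 0.0303 q [-0.41  0.32  0.36  2.1  -0.16  0.75  1.33]
```

Call:
arm_command(increments=[[0,-0.0008,-0.0146,-0.117,0,0],[0,-0.0008,-0.0146,-0.117,0,0],[0,-0.0008,-0.0146,-0.117,0,0],[0,-0.0008,-0.0146,-0.117,0,0],[0,-0.0008,-0.0146,-0.117,0,0],[0,-0.0008,-0.0146,-0.117,0,0],[0,-0.0008,-0.0146,-0.117,0,0],[0,-0.0008,-0.0146,-0.117,0,0],[0,-0.0008,-0.0146,-0.117,0,0],[0,0,0,0,0,0]])

```text
time_s: 10.05
tcp_pos: [0.4895, -0.1192, 0.1978]
tool_rot: [-2.641, 1.568, -0.316]
force: [-1.2, -0.6, -0.5]
grip_width: 0.0298
```

```bash
python3 -c "
from h import *
st(A0)"
```

```text
t 10.05 r 0.125 ph -2.375 toolyaw -2.387 z 0.1978 f_rad 1.23 f_cw 0.39 fz -0.47 w 0.0298 q [ 0.01  0.38  0.17  1.99 -0.09  0.78  2.56]
```

Call:
arm_command(increments=[[0,-0.0004,0.01,0.08,0,0],[0,-0.0004,0.01,0.08,0,0],[0,-0.0004,0.01,0.08,0,0],[0,-0.0004,0.01,0.08,0,0],[0,-0.0004,0.01,0.08,0,0],[0,-0.0004,0.01,0.08,0,0],[0,-0.0004,0.01,0.08,0,0]])

```text
time_s: 10.75
tcp_pos: [0.4569, -0.0562, 0.1975]
tool_rot: [-2.064, 1.568, -0.305]
force: [3.3, -2.8, -1.6]
grip_width: 0.0301
```

```bash
python3 -c "
from h import *
st(A0)"
```

```text
t 10.75 r 0.1248 ph -2.951 toolyaw -2.953 z 0.1975 f_rad -2.75 f_cw -3.41 fz -1.6 w 0.0301 q [-0.21  0.31  0.28  2.1  -0.12  0.75  1.91]
```

Call:
arm_command(increments=[[0,-0.0002,0.0075,0.06,0,0],[0,-0.0002,0.0075,0.06,0,0],[0,-0.0002,0.0075,0.06,0,0]])

```text
time_s: 11.05
tcp_pos: [0.4546, -0.0339, 0.1975]
tool_rot: [-1.87, 1.568, -0.29]
force: [1.6, -4.3, -0.8]
grip_width: 0.0299
```

```bash
python3 -c "
from h import *
st(A0)"
```

```text
t 11.05 r 0.125 ph -3.131 toolyaw -3.133 z 0.1975 f_rad -1.55 f_cw -4.31 fz -0.83 w 0.0299 q [-0.29  0.31  0.31  2.11 -0.14  0.74  1.69]
```

Call:
arm_command(increments=[[0,-0.0001,0.005,0.04,0,0],[0,-0.0001,0.005,0.04,0,0]])

```text
time_s: 11.25
tcp_pos: [0.4547, -0.0239, 0.1975]
tool_rot: [-1.798, 1.568, -0.297]
force: [1.9, -2.3, -0.4]
grip_width: 0.03
```

Call:
arm_command(increments=[[0,-0.0001,0.005,0.04,0,0],[0,-0.0001,0.005,0.04,0,0]])

```text
time_s: 11.45
tcp_pos: [0.4557, -0.0141, 0.1975]
tool_rot: [-1.761, 1.568, -0.34]
force: [1.5, -3.5, -0.9]
grip_width: 0.0297
```

Call:
arm_command(increments=[[0,-0.0001,0.005,0.04,0,0],[0,-0.0001,0.005,0.04,0,0]])

```text
time_s: 11.65
tcp_pos: [0.4575, -0.0043, 0.1975]
tool_rot: [-1.684, 1.569, -0.343]
force: [0.8, -3.8, 0.2]
grip_width: 0.03
```

```bash
python3 -c "
from h import *
st(A0)"
```

```text
t 11.65 r 0.1252 ph 2.915 toolyaw 2.911 z 0.1975 f_rad -1.66 f_cw -3.47 fz 0.22 w 0.03 q [-0.39  0.31  0.35  2.1  -0.16  0.75  1.4 ]
```

Call:
arm_command(increments=[[0,-0.0001,0.005,0.04,0,0],[0,-0.0001,0.005,0.04,0,0]])

```text
time_s: 11.85
tcp_pos: [0.46, 0.0053, 0.1974]
tool_rot: [-1.643, 1.569, -0.382]
force: [0.8, -3.5, 0.1]
grip_width: 0.0298
```

Call:
arm_command(increments=[[0,-0.0001,0.005,0.04,0,0],[0,-0.0001,0.005,0.04,0,0]])

```text
time_s: 12.05
tcp_pos: [0.4632, 0.0147, 0.1974]
tool_rot: [-1.694, 1.569, -0.513]
force: [1.1, -4.2, 1.4]
grip_width: 0.03
```

Call:
arm_command(increments=[[0,-0.0001,0.005,0.04,0,0],[0,-0.0001,0.005,0.04,0,0]])

```text
time_s: 12.25
tcp_pos: [0.4671, 0.0238, 0.1974]
tool_rot: [-1.759, 1.57, -0.659]
force: [-0.6, -3.4, 2.1]
grip_width: 0.0302
```

```bash
python3 -c "
from h import *
st(A0)"
```

```text
t 12.25 r 0.1257 ph 2.677 toolyaw 2.671 z 0.1974 f_rad -0.94 f_cw -3.31 fz 2.08 w 0.0302 q [-0.48  0.33  0.39  2.08 -0.18  0.76  1.13]
```

Call:
arm_command(increments=[[0,-0.0003,0.005,0.04,0,0],[0,-0.0003,0.005,0.04,0,0]])

```text
time_s: 12.45
tcp_pos: [0.4718, 0.0324, 0.1972]
tool_rot: [3.024, 1.57, -2.239]
force: [-1.9, -3.1, 1.5]
grip_width: 0.0303
```

Call:
arm_command(increments=[[0,-0.0003,0.005,0.04,0,0],[0,-0.0003,0.005,0.04,0,0]])

```text
time_s: 12.65
tcp_pos: [0.4771, 0.0407, 0.1971]
tool_rot: [2.41, 1.569, -2.932]
force: [-3.7, -2.9, 1.5]
grip_width: 0.03
```

Call:
arm_command(increments=[[0,-0.0003,0.005,0.04,0,0],[0,-0.0003,0.005,0.04,0,0]])

```text
time_s: 12.85
tcp_pos: [0.4832, 0.0485, 0.1969]
tool_rot: [2.335, 1.568, -3.088]
force: [-4.2, -2.6, 1.1]
grip_width: 0.0302
```

```bash
python3 -c "
from h import *
st(A0)"
```

```text
t 12.85 r 0.1259 ph 2.442 toolyaw 2.431 z 0.1969 f_rad 1.51 f_cw -4.67 fz 1.12 w 0.0302 q [-0.55  0.37  0.44  2.04 -0.22  0.78  0.88]
```

Call:
arm_command(increments=[[0,-0.0002,0.0037,0.03,0,0],[0,-0.0002,0.0037,0.03,0,0]])

```text
time_s: 13.05
tcp_pos: [0.4887, 0.0541, 0.1966]
tool_rot: [2.304, 1.569, 3.107]
force: [-4.1, -0.5, 1.1]
grip_width: 0.0301
```

Call:
arm_command(increments=[[0,-0.0002,0.0037,0.03,0,0],[0,-0.0002,0.0037,0.03,0,0]])

```text
time_s: 13.25
tcp_pos: [0.4947, 0.0592, 0.1965]
tool_rot: [2.291, 1.569, 3.035]
force: [-4.9, -0.2, 0.0]
grip_width: 0.0294
```

```bash
python3 -c "
from h import *
st(A0)"
```

```text
t 13.25 r 0.1249 ph 2.317 toolyaw 2.314 z 0.1965 f_rad 3.21 f_cw -3.74 fz 0.04 w 0.0294 q [-0.58  0.4   0.46  2.01 -0.25  0.79  0.77]
```

Call:
arm_command(increments=[[0,0,0.005,0.04,0,0],[0,0,0.005,0.04,0,0]])

```text
time_s: 13.45
tcp_pos: [0.5022, 0.0659, 0.1965]
tool_rot: [2.332, 1.569, 2.995]
force: [-4.2, -1.0, -0.0]
grip_width: 0.0296
```

Call:
arm_command(increments=[[0,0,0.005,0.04,0,0],[0,0,0.005,0.04,0,0]])

```text
time_s: 13.65
tcp_pos: [0.5103, 0.0721, 0.1965]
tool_rot: [2.326, 1.569, 2.91]
force: [-5.1, 0.3, 0.4]
grip_width: 0.0297
```

Call:
arm_command(increments=[[0,0,0.005,0.04,0,0],[0,0,0.005,0.04,0,0]])

```text
time_s: 13.85
tcp_pos: [0.5188, 0.0776, 0.1965]
tool_rot: [2.288, 1.569, 2.791]
force: [-5.5, 0.7, 0.3]
grip_width: 0.0302
```

```bash
python3 -c "
from h import *
st(A0)"
```

```text
t 13.85 r 0.1258 ph 2.075 toolyaw 2.074 z 0.1965 f_rad 3.26 f_cw -4.46 fz 0.29 w 0.0302 q [-0.63  0.45  0.51  1.95 -0.29  0.82  0.54]
```

Call:
arm_command(increments=[[0,-0.0003,0.005,0.04,0,0],[0,-0.0003,0.005,0.04,0,0]])

```text
time_s: 14.05
tcp_pos: [0.5278, 0.0821, 0.1964]
tool_rot: [2.28, 1.569, 2.704]
force: [-5.7, 0.8, 1.3]
grip_width: 0.0302
```

Call:
arm_command(increments=[[0,-0.0003,0.005,0.04,0,0],[0,-0.0003,0.005,0.04,0,0]])

```text
time_s: 14.25
tcp_pos: [0.537, 0.0857, 0.1963]
tool_rot: [2.339, 1.568, 2.683]
force: [-5.0, 1.4, -0.1]
grip_width: 0.0299
```

```bash
python3 -c "
from h import *
st(A0)"
```

```text
t 14.25 r 0.1256 ph 1.916 toolyaw 1.915 z 0.1963 f_rad 3.06 f_cw -4.22 fz -0.14 w 0.0299 q [-0.66  0.49  0.54  1.9  -0.33  0.85  0.4 ]
```

Call:
arm_command(increments=[[0,-0.0003,0.005,0.04,0,0],[0,-0.0003,0.005,0.04,0,0],[0,-0.0003,0.005,0.04,0,0]])

```text
time_s: 14.55
tcp_pos: [0.5512, 0.0898, 0.1962]
tool_rot: [2.434, 1.567, 2.658]
force: [-7.1, 2.7, 0.2]
grip_width: 0.0298
```

Call:
arm_command(increments=[[0,-0.0008,-0.0146,-0.117,0,0],[0,-0.0008,-0.0146,-0.117,0,0],[0,-0.0008,-0.0146,-0.117,0,0],[0,-0.0008,-0.0146,-0.117,0,0],[0,-0.0008,-0.0146,-0.117,0,0],[0,-0.0008,-0.0146,-0.117,0,0],[0,-0.0008,-0.0146,-0.117,0,0]])

```text
time_s: 15.25
tcp_pos: [0.4738, 0.0299, 0.1976]
tool_rot: [-0.802, 1.566, 0.247]
force: [2.0, 0.2, -1.8]
grip_width: 0.0299
```

Call:
arm_command(increments=[[0,-0.0008,-0.0146,-0.117,0,0],[0,-0.0008,-0.0146,-0.117,0,0],[0,-0.0008,-0.0146,-0.117,0,0],[0,-0.0008,-0.0146,-0.117,0,0],[0,-0.0008,-0.0146,-0.117,0,0],[0,-0.0008,-0.0146,-0.117,0,0],[0,-0.0008,-0.0146,-0.117,0,0],[0,0,0,0,0,0],[0,0,0,0,0,0]])

```text
time_s: 16.15
tcp_pos: [0.4609, -0.0694, 0.197]
tool_rot: [-1.743, 1.569, 0.117]
force: [0.3, 0.7, -0.1]
grip_width: 0.0299
```

```bash
python3 -c "
from h import *
st(A0)"
```

```text
t 16.15 r 0.1242 ph -2.84 toolyaw -2.853 z 0.197 f_rad -0.47 f_cw 0.64 fz -0.08 w 0.0299 q [-0.16  0.32  0.26  2.08 -0.12  0.75  2.03]
```

The last reading of that stroke (about 6.3 N) suggests the plate has started to bear. I'll drive on slowly from here.

Call:
arm_command(increments=[[0,-0.0002,0.005,0.04,0,0],[0,-0.0002,0.005,0.04,0,0],[0,-0.0002,0.005,0.04,0,0]])

```text
time_s: 16.45
tcp_pos: [0.4572, -0.054, 0.1968]
tool_rot: [-1.758, 1.57, -0.018]
force: [0.4, -1.1, -0.6]
grip_width: 0.0299
```

Call:
arm_command(increments=[[0,-0.0002,0.005,0.04,0,0],[0,-0.0002,0.005,0.04,0,0]])

```text
time_s: 16.65
tcp_pos: [0.4559, -0.0441, 0.1968]
tool_rot: [-1.914, 1.57, -0.254]
force: [0.2, -1.3, -0.0]
grip_width: 0.0301
```

```bash
python3 -c "
from h import *
st(A0)"
```

```text
t 16.65 r 0.1242 ph -3.048 toolyaw -3.052 z 0.1968 f_rad -0.06 f_cw -1.3 fz -0.02 w 0.0301 q [-0.25  0.31  0.29  2.1  -0.13  0.75  1.79]
```

Still idle. I'll continue.

Call:
arm_command(increments=[[0,0,0.005,0.04,0,0],[0,0,0.005,0.04,0,0]])

```text
time_s: 16.85
tcp_pos: [0.4552, -0.0341, 0.1968]
tool_rot: [-1.798, 1.57, -0.218]
force: [0.1, -1.3, -0.4]
grip_width: 0.0294
```

Call:
arm_command(increments=[[0,0,0.0037,0.03,0,0],[0,0,0.0037,0.03,0,0]])

```text
time_s: 17.05
tcp_pos: [0.4553, -0.0274, 0.1968]
tool_rot: [-2.421, 1.57, -0.9]
force: [0.0, -4.8, -0.5]
grip_width: 0.0298
```

```bash
python3 -c "
from h import *
st(A0)"
```

```text
t 17.05 r 0.1243 ph 3.101 toolyaw 3.091 z 0.1968 f_rad -0.22 f_cw -4.78 fz -0.5 w 0.0298 q [-0.31  0.31  0.32  2.11 -0.14  0.74  1.62]
```

Call:
arm_command(increments=[[0,0,0.0025,0.02,0,0],[0,0,0.0025,0.02,0,0]])

```text
time_s: 17.25
tcp_pos: [0.4556, -0.0229, 0.1968]
tool_rot: [-2.506, 1.57, -1.025]
force: [0.5, -5.7, -0.1]
grip_width: 0.0301
```

Call:
arm_command(increments=[[0,0,0.0025,0.02,0,0]])

```text
time_s: 17.35
tcp_pos: [0.4558, -0.0206, 0.1968]
tool_rot: [-2.618, 1.57, -1.157]
force: [-0.8, -6.2, -0.9]
grip_width: 0.0297
```

```bash
python3 -c "
from h import *
st(A0)"
```

```text
t 17.35 r 0.1243 ph 3.046 toolyaw 3.032 z 0.1968 f_rad 0.17 f_cw -6.24 fz -0.89 w 0.0297 q [-0.33  0.31  0.33  2.11 -0.14  0.74  1.55]
```

Call:
arm_command(increments=[[0,0,0.0015,0.012,0,0]])

```text
time_s: 17.45
tcp_pos: [0.4559, -0.019, 0.1968]
tool_rot: [-2.657, 1.57, -1.207]
force: [-0.7, -5.7, -0.7]
grip_width: 0.0304
```

Call:
arm_command(increments=[[0,0,0.0015,0.012,0,0]])

```text
time_s: 17.55
tcp_pos: [0.4561, -0.0177, 0.1968]
tool_rot: [-2.639, 1.57, -1.201]
force: [-0.6, -6.3, 0.6]
grip_width: 0.0301
```

Call:
arm_command(increments=[[0,0,0.0015,0.012,0,0]])

```text
time_s: 17.65
tcp_pos: [0.4562, -0.0163, 0.1968]
tool_rot: [-2.745, 1.57, -1.32]
force: [-0.2, -6.1, 0.1]
grip_width: 0.0299
```

Call:
arm_command(increments=[[0,0,0.0015,0.012,0,0]])

```text
time_s: 17.75
tcp_pos: [0.4564, -0.0148, 0.1968]
tool_rot: [-2.768, 1.57, -1.355]
force: [0.1, -5.5, 0.5]
grip_width: 0.0305
```

Call:
arm_command(increments=[[0,0,0.0015,0.012,0,0]])

```text
time_s: 17.85
tcp_pos: [0.4566, -0.0134, 0.1968]
tool_rot: [-2.769, 1.569, -1.368]
force: [-0.3, -5.5, 1.3]
grip_width: 0.0299
```

Call:
arm_command(increments=[[0,0,0.0015,0.012,0,0]])

```text
time_s: 17.95
tcp_pos: [0.4568, -0.0119, 0.1967]
tool_rot: [-2.821, 1.569, -1.432]
force: [-0.7, -5.6, 0.8]
grip_width: 0.0298
```

Call:
arm_command(increments=[[0,0,0.0015,0.012,0,0]])

```text
time_s: 18.05
tcp_pos: [0.4571, -0.0105, 0.1967]
tool_rot: [-2.843, 1.569, -1.465]
force: [-0.3, -6.1, 1.1]
grip_width: 0.03
```

Call:
arm_command(increments=[[0,-0.0002,0.0015,0.012,0,0]])

```text
time_s: 18.15
tcp_pos: [0.4574, -0.0091, 0.1967]
tool_rot: [3.13, 1.569, -1.788]
force: [-1.7, -5.5, 0.9]
grip_width: 0.0298
```

Call:
arm_command(increments=[[0,-0.0002,0.0015,0.012,0,0]])

```text
time_s: 18.25
tcp_pos: [0.4576, -0.0077, 0.1967]
tool_rot: [2.813, 1.569, -2.117]
force: [-1.7, -5.8, 3.1]
grip_width: 0.0301
```

Call:
arm_command(increments=[[0,-0.0002,0.0015,0.012,0,0]])

```text
time_s: 18.35
tcp_pos: [0.458, -0.0063, 0.1967]
tool_rot: [2.6, 1.569, -2.342]
force: [-3.7, -6.0, 2.2]
grip_width: 0.0305
```

```bash
python3 -c "
from h import *
st(A0)"
```

```text
t 18.35 r 0.1243 ph 2.929 toolyaw 2.912 z 0.1967 f_rad 2.35 f_cw -6.62 fz 2.17 w 0.0305 q [-0.38  0.32  0.35  2.1  -0.15  0.75  1.41]
```

Call:
arm_command(increments=[[0,-0.0001,0.0015,0.012,0,0]])

```text
time_s: 18.45
tcp_pos: [0.4582, -0.0049, 0.1966]
tool_rot: [2.527, 1.569, -2.428]
force: [-4.6, -5.8, 3.4]
grip_width: 0.0303
```

Call:
arm_command(increments=[[0,-0.0001,0.0015,0.012,0,0]])

```text
time_s: 18.55
tcp_pos: [0.4586, -0.0034, 0.1966]
tool_rot: [2.476, 1.569, -2.49]
force: [-2.8, -6.3, 2.4]
grip_width: 0.0296
```

Call:
arm_command(increments=[[0,-0.0001,0.0015,0.012,0,0]])

```text
time_s: 18.65
tcp_pos: [0.4589, -0.002, 0.1966]
tool_rot: [2.432, 1.568, -2.546]
force: [-4.0, -6.5, 1.9]
grip_width: 0.0301
```

In motion the push now averages about 7 N. I'll ease back, open, and lift off.

Call:
arm_command(increments=[[0,0,-0.0015,0,0,0],[0,0,-0.0015,0,0,0],[0,0,0,0,0,0],[0,0,0,0,0,0],[0,0,0,0,0,0]], fingers=0.4)

```text
time_s: 19.15
tcp_pos: [0.4593, -0.0037, 0.1968]
tool_rot: [-0.331, 1.57, 0.977]
force: [-0.6, -0.4, 0.2]
grip_width: 0.053
```

Call:
arm_command(increments=[[-0.02,0,0,0,0,0],[-0.03,0,0,0,0,0],[-0.04,0,0,0,0,0],[-0.03,0,0,0,0,0],[-0.02,0,0,0,0,0],[0,0,0,0,0,0],[0,0,0,0,0,0]])

```text
time_s: 19.85
tcp_pos: [0.4591, -0.0039, 0.3365]
tool_rot: [-0.267, 1.57, 1.042]
force: [0.1, 0.5, -0.5]
grip_width: 0.053
```

```bash
python3 -c "
from h import *
st(A0)
b=snap('side','s5.png')[120:300,180:330]
b=cv2.resize(b,None,fx=3.3,fy=3.3,interpolation=cv2.INTER_CUBIC)
cv2.imwrite('pics/c5.png',cv2.convertScaleAbs(b[:,:,::-1],alpha=1.6))"
```

```text
t 19.85 r 0.1237 ph 2.908 toolyaw 2.879 z 0.3365 f_rad 0.04 f_cw 0.46 fz -0.49 w 0.053 q [-0.45  0.12  0.39  1.95 -0.05  1.09  1.27]
```

View pics/c5.png

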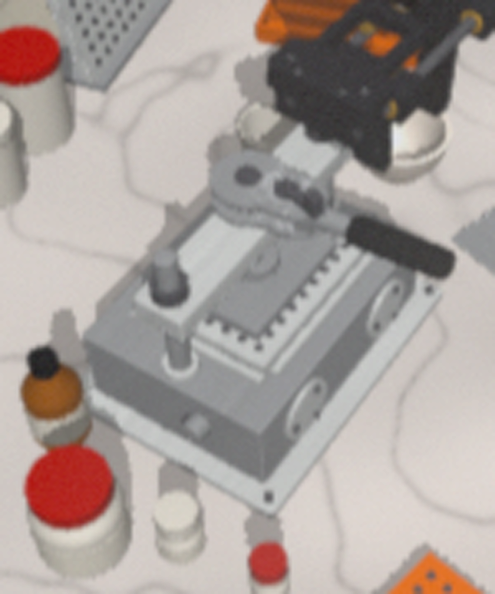

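The gripper is clear and the handle is at rest. The tab at (312,203) leans to the near, clockwise side, the plate is down on the tray, and the bystanders in view are in place. I'm handing in.

```bash
python3 -c "
from plant import r
print(r.job_done())"
```

```text
the job is handed in; nothing more can be done
None
```

I flipped the reversing lever to the tightening side and worked the handle until the screw was tight. Then I let go, lifted clear and handed the job in at about 20 s; no verdict came back.

- **Lever:** I pushed the tab with closed fingers until it met a hard stop at about 8 N. The handle swung about 0.13 rad along with it. The later driving and idle-return behaviour fits the tightening side.
- **Tightening:** I straddled the grip and made three driving strokes. The push was about 4 N while the screw was loose, then rose to readings of 6.7, 6.8 and 7.3 N in slow motion. By the table in the task that is about 250 N on the tray. Single force readings scatter by about 0.5–1 N, so this comes from the trend and those last three.
- **Last checks:** The final side picture shows the handle released, the tab leaning to the clockwise side, the plate down on the tray, and the nearby bottles and jars standing where they were. The wrist force was about zero.
- **Not checked or in doubt:** The clamping force itself was only inferred from the push. Readings late in the last stroke also included up to about 4 N sideways and 3 N vertically, probably from the fingers rubbing on the grip. I did not look again at the spatula or cup.

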